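# Load a solvent filter into the tester's nest and hold the index plunger out

### The arm

A 6-joint arm with a two-finger parallel gripper is mounted at the origin on the work surface. World frame = base frame: x ahead of the robot, y to its left, z up, the work surface at z = 0. Lengths are in m, angles in rad, forces in N, time in s.
With the tool pointing down it reaches from about 0.375 to 0.9 m from the base axis. Payload 3.1 kg.
Tool frame: the origin (TCP) lies at the very end of the fingers, on their centre line; the grasp point (between the pads) lies 19 mm behind it; z points along the fingers, y is the line along which they close (so a half turn about z gives the same grasp; the last joint's range is limited). The gripper opens to 85 mm and grips with 20 to 120 N. Pads are 22 mm wide; open, the fingers measure 114 mm over their backs; the gripper's body (76 mm by 85 mm) begins 54 mm behind the grasp point. The pads swing forward as they close: fully open they stand 13 mm farther back than shut.
Start: joints at [1.101, 0.527, 1.433, -0, 1.181, -0.178], TCP at [0.18, 0.599, 0.231] pointing down, gripper open.
Joint ranges: [-3.08, 3.08], [-0.75, 2.2], [0.22, 2.44], [-1.43, 4.57], [0, 2.65], [-2.85, 2.85]. Speed limits (rad/s): [2.79, 2.79, 3.14, 3.14, 3.14, 3.14].

### API

Orientations are given as a unit quaternion [x, y, z, w].
In Python, from cell import state, get_image, camera_model, manip gives the robot as it stands.
- The arm moves only by the tool move_arm, never from a script. Its argument "rows" is a list of rows, each an object of numbers: "x", "y", "z": the shift along the tool's x, y, z in cm; "twist": the turn about the tool's z in degrees; "gripper": the opening, from 0 (shut) to 1 (fully open). In form: [{"x": .., "y": .., "z": .., "twist": .., "gripper": ..}, ...]. A call has 1 to 8 rows; each row shifts and turns the commanded pose from where the row before left it, along the tool's axes as they then stand; what a row does not reach is not made up. A row lasts 1/10 s, in which the tool goes at most 50 mm and 8.59 degrees, less where a joint would pass 70% of its speed; a pose out of reach is approached as far as the arm can. A call is refused whole if a number of a shift passes 5 or a number of a turn 8.59, either way. A call with a gripper value outside its range is refused whole. The fingers move at their own pace and stop on an object; the grip force is fixed at half the most. Time passes only in rows, so rows that do not move let the fingers close. It gives the time, the measured TCP pose, the force, the opening and the grip force at its end, in the units of the state.
- state(): the state, without advancing time (a new reading comes with each control period).
- get_image(name): name is "scene" or "top"; returns (picture, depth): 480x640x3 uint8, blue, green, red; 480x640 float32, m along the optical axis (not along the pixel's ray), 0 where there is no reading.
- camera_model(name): a dict with "mtx" (3x3 intrinsics, pixels), "extrinsics" (4x4, takes a point from world to camera coordinates). Camera axes: x right, y up, looking along -z (the intrinsics and any distortion apply to the point x, -y, -z); pixel columns grow to the right and rows downward; lengths in m; the calibration is good to about 2 mm. A picture is of the moment at which its call begins. camera_model takes no time and is no camera call.
- manip.close_job(): hands the job in; it is judged then, once.
The state is a dict: "clock": time; "joint_pos": joint angles; "joint_velocities": joint speeds; "tau": joint torques, N m; "ee_pos": TCP position; "tcp_rot": TCP orientation; "wrist_force": force on the tool from outside, world axes, zero at the start; "torque": the same for the moment, N m; "grip_width": finger opening in m; "grasp_force": force on a finger pad.
Only numpy, scipy, OpenCV 4.12 (cv2) and the standard library are available. Lean on these libraries where they do the work, as an engineer would, in place of code of your own. Each camera call takes 0.05 s, during which the arm holds its last target. There are 200 camera calls.

### The job

Build the solvent filter in the nest of the tester's slide, lowering each part home rather than dropping it: first the steel body, then the tan spacer on it, then the blue top disc with its port upward, all sitting flat and square. Then pull the red index plunger straight up as far as it goes and keep holding it there, clear of its hole, so that I can push the slide in: finish while still holding it up, with the slide left where it is. Leave everything else on the bench alone.

Things in the scene. Friction and masses are not known exactly. Their poses are not given: they have to be found in the camera images.
- body_mid (a point): Centre of the filter body, a plain stainless steel disc, 50 mm across, 26 mm high, shallow recess in its top face, standing loose on a pale blue mat (mat top 2 mm above the bench). The point is 13 mm above its underside; z up. About 0.26 kg. Home: underside on the pocket floor.
- spacer_mid (a point): Centre of the spacer: flat tan plastic ring whose middle is filled by a dark metal frit (no open hole), 50 mm across, 10 mm thick, lying loose on the mat. The point is 5 mm above its underside; z up. About 0.06 kg. Home: on the body, underside 26 mm above the pocket floor.
- disc_boss (a point): Middle of the steel port on the blue top disc. Disc 50 mm across, 8 mm thick; round port at its centre 18 mm across, 16 mm tall; 24 mm in all. The point is on the axis, 16 mm above the disc's underside, 8 mm below the port's top; z up. Loose on the mat, port up. About 0.11 kg. Home: on the spacer, underside 36 mm above the pocket floor.
- pocket (a point): Centre of the nest's pocket floor, on the slide, 38 mm above the bench; z up. Round pocket, 53 mm bore: two black curved walls, 12 mm thick, on its +y and -y sides, straight for 38 mm above the floor, then a 6 mm 45 degree flare. Finger slots 32 mm wide lie between them, open along x both ways; nothing else stands within 80 mm along x. In them fingers may reach 8 mm below the floor, to the slide's plate.
- shuttle (a joint): Travel of the slide that carries the nest, m: 0 = loading position, grows as it runs into the tester (along the pocket's +y), up to 0.24. The index pin locks it (under 1 mm of play); freed, it runs with about 2 N of friction.
- index_knob (a point): Red round knob of the sprung index plunger, 28 mm across, 24 mm tall, 105 mm from the pocket centre along the pocket's -y. The point is its centre, 84 mm above the bench when seated; z up, the way to pull. Below it a 12 mm stem, then a 22 mm steel hexagon (52 to 63 mm above the bench) on an aluminium bridge 74 mm along the pocket's x by 36 mm, top 52 mm above the bench.
- tester: White tester with black front and open bay, fixed to the bench together with the slide's rails and the plunger's bracket. Origin on the bench right under the pocket (slide in loading position), axes parallel to the pocket's. Case 300 mm wide (x), 200 mm high, its front 160 mm from the origin along +y.
- index_plunger (a joint): Lift of the index plunger, m: 0 = pin seated 10 mm deep in its hole, 0.010 = tip level with the hole's mouth, 0.014 = stop, fully pulled. A spring pulls it down: 6 N at 0 rising to 12 N at 0.014; it returns when let go.
- vial_jar: Bystander: small amber jar with a blue cap, 36 mm across, 55 mm high; origin at the middle of its underside.
- solvent_bottle: Bystander: amber bottle with a blue cap, 80 mm across, 150 mm high; origin at the middle of its underside.
- finished_filter: Bystander: a filter finished earlier, steel with a black cap ring, 60 mm across, 68 mm high; origin at the middle of its underside.
- spanner: Bystander: flat double-ended steel spanner, 150 mm long, 7 mm thick; origin at the middle of its underside.
- beaker: Bystander: small glass beaker, 66 mm across, 85 mm high; origin at the middle of its underside.
- marker_pen: Bystander: white marker pen with blue cap, 125 mm long, lying; origin at the middle of its underside.
Mind the look-alikes: they are no part of the job. There is more than one size of the part that bears body_mid; the job needs the middle-sized. Several things look just like the part that bears disc_boss: the one meant starts farthest to the robot's left.

How it is judged:
On the way, in this order (a step that is already met when the one before it is completed fails the run):
1. the steel body sits home in the pocket, let go (horizontal distance between body_mid and pocket below 0.003 m and z of body_mid in the frame of pocket between 0.0105 and 0.0155 m and angle between body_mid's own z axis and vertical below 0.06 rad and contact force between the fingers and filter_body below 0.1 N and linear speed of filter_body below 0.02 m/s), for 0.2 s.
2. the spacer lies flat on the body, let go (horizontal distance between each of body_mid, spacer_mid and pocket below 0.003 m and z of body_mid in the frame of pocket between 0.0105 and 0.0155 m and angle between each of body_mid, spacer_mid's own z axis and vertical below 0.06 rad and z of spacer_mid in the frame of pocket between 0.0285 and 0.0335 m and contact force between the fingers and filter_spacer below 0.1 N and linear speed of filter_spacer below 0.02 m/s), for 0.2 s.
3. the top disc lies flat on the spacer, port upward, let go (horizontal distance between each of body_mid, spacer_mid, disc_boss and pocket below 0.003 m and z of body_mid in the frame of pocket between 0.0105 and 0.0155 m and angle between each of body_mid, spacer_mid, disc_boss's own z axis and vertical below 0.06 rad and z of spacer_mid in the frame of pocket between 0.0285 and 0.0335 m and z of disc_boss in the frame of pocket between 0.0495 and 0.0545 m and contact force between the fingers and filter_disc below 0.1 N and linear speed of filter_disc below 0.02 m/s), for 0.2 s.
4. the index plunger is pulled fully up in the fingers (horizontal distance between each of body_mid, spacer_mid, disc_boss and pocket below 0.003 m and z of body_mid in the frame of pocket between 0.0105 and 0.0155 m and angle between each of body_mid, spacer_mid, disc_boss's own z axis and vertical below 0.06 rad and z of spacer_mid in the frame of pocket between 0.0285 and 0.0335 m and z of disc_boss in the frame of pocket between 0.0495 and 0.0545 m and value of joint index_plunger above 0.012 m and contact force between the fingers and index_plunger above 2 N), for 0.3 s.
At the end, for the whole second after the job is handed in: Body, spacer, disc stacked in the pocket in that order, each within 3 mm of its axis, 2.5 mm of its height, 0.06 rad of upright, at rest and let go; the slide within 4 mm of its loading position; the fingers still holding the plunger at least 12 mm up of its 14 mm (all of step 4 and contact force between the fingers and filter_body below 0.1 N and contact force between the fingers and filter_spacer below 0.1 N and contact force between the fingers and filter_disc below 0.1 N and linear speed of each of filter_body, filter_spacer, filter_disc below 0.02 m/s and value of joint shuttle below 0.004 m); the arm keeps its last pose, push and grip.
It fails at once if a filter part falls into the nest (faster than 0.5 m/s there) instead of being lowered ((linear speed of filter_body above 0.5 m/s and horizontal distance between body_mid and pocket below 0.03 m and z of body_mid in the frame of pocket below 0.09 m) or (linear speed of filter_spacer above 0.5 m/s and horizontal distance between spacer_mid and pocket below 0.03 m and z of spacer_mid in the frame of pocket below 0.09 m) or (linear speed of filter_disc above 0.5 m/s and horizontal distance between disc_boss and pocket below 0.03 m and z of disc_boss in the frame of pocket below 0.09 m)).
It fails at once if the slide leaves its loading position by more than 10 mm (value of joint shuttle above 0.01 m).
It fails at once if a bystander is moved by more than 30 mm (distance of any of vial_jar, solvent_bottle, finished_filter, spanner, beaker, marker_pen from where it was at the start of the episode above 0.03 m).
It fails at once if a bystander is knocked over (angle between any of vial_jar, solvent_bottle, finished_filter, spanner, beaker, marker_pen's own z axis and vertical above 0.3 rad).
It also fails if it takes over 72 s, if anything falls off the work surface, if the arm or the gripper's body presses on something with over 40 N, if the wrist force passes 120 N, or if a joint passes its speed limit or range.

## Working session

There is one attempt and no reset: what is moved stays moved. The work goes in short steps, Python scripts to look and compute and a tool call to move; the robot and the scene stay as the last step left them, time stands still between calls to the robot, and variables do not carry over. Pictures are saved under pics/ and viewed, at most 10 in all, crops included, and the job is handed in when it is done.

Besides the shell and the picture viewer there is one more tool, called after ">>>" as name(argument=value, ...) on one line, values as JSON. move_arm: Moves the arm, as the interface text tells. Its arguments: {"type":"object","properties":{"rows":{"type":"array","items":{"type":"object","properties":{"x":{"type":"number"},"y":{"type":"number"},"z":{"type":"number"},"twist":{"type":"number"},"gripper":{"type":"number"}}}}},"required":["rows"]}

```bash
mkdir -p pics
cat > h.py <<'E'
import numpy as np, cv2
from cell import state, get_image, camera_model, manip
def shot(n):
    im,d=get_image(n); m=camera_model(n); return im,d,np.array(m["mtx"]),np.array(m["extrinsics"])
def world(u,v,d,K,E):
    # deproject with depth
    p=np.array([(u-K[0,2])/K[0,0]*d,-(v-K[1,2])/K[1,1]*d,-d,1.])
    return (np.linalg.inv(E)@p)[:3]
def onz(u,v,z,K,E):
    Ei=np.linalg.inv(E); o=Ei[:3,3]; p=world(u,v,1.,K,E); r=p-o
    return o+r*(z-o[2])/r[2]
def cloud(d,K,E):
    v,u=np.mgrid[:d.shape[0],:d.shape[1]]
    P=np.stack([(u-K[0,2])/K[0,0]*d,-(v-K[1,2])/K[1,1]*d,-d,np.ones_like(d)],-1)
    return (P@np.linalg.inv(E).T)[...,:3]
E
python3 - <<'E'
from h import *
for n in("top","scene"):
    im,d,K,E=shot(n); cv2.imwrite(f"pics/{n}1.png",im); np.savez(f"{n}1.npz",im=im,d=d,K=K,E=E)
    print(n,K.tolist(),np.linalg.inv(E)[:3].round(3).tolist(),(d==0).mean())
    print({k:v for k,v in camera_model(n).items() if k not in("mtx","extrinsics")})
s=state();print(s)
E
```

```text
top [[511.80520242710304, 0.0, 323.0832861654784], [0.0, 511.80520242710304, 233.90636032797335], [0.0, 0.0, 1.0]] [[0.008, 0.988, -0.152, 0.463], [-1.0, 0.005, -0.02, -0.15], [-0.019, 0.152, 0.988, 0.891]] 0.003876953125
{}
scene [[506.3754558710556, 0.0, 325.1578991556992], [0.0, 506.3754558710556, 237.31058792082658], [0.0, 0.0, 1.0]] [[0.135, -0.801, 0.583, 1.11], [0.991, 0.104, -0.086, -0.233], [0.008, 0.589, 0.808, 0.805]] 0.0037858072916666665
{}
{'clock': 0.1, 'joint_pos': array([ 1.10052458e+00,  5.28372181e-01,  1.43375769e+00, -1.48113226e-05,
        1.18138830e+00, -1.78523896e-01]), 'joint_velocities': array([-0.00061371, -0.00047161, -0.00255225,  0.00133581, -0.00149839,
       -0.00127626]), 'tau': array([-6.04506363e-05, -4.43306208e+01, -1.78586304e+01, -2.25871936e-04,
        3.92610178e-03,  1.05604707e-05]), 'ee_pos': array([0.17946619, 0.5980206 , 0.23043733]), 'tcp_rot': array([ 1.45354272e-01,  9.89379204e-01, -9.14728463e-04, -3.00377085e-04]), 'wrist_force': array([-0.01924326,  0.62156591,  0.91082773]), 'torque': array([ 0.00158755, -0.02433217, -0.00924757]), 'grasp_force': 0.0, 'grip_width': 0.08555507911030527}
```

View pics/top1.png

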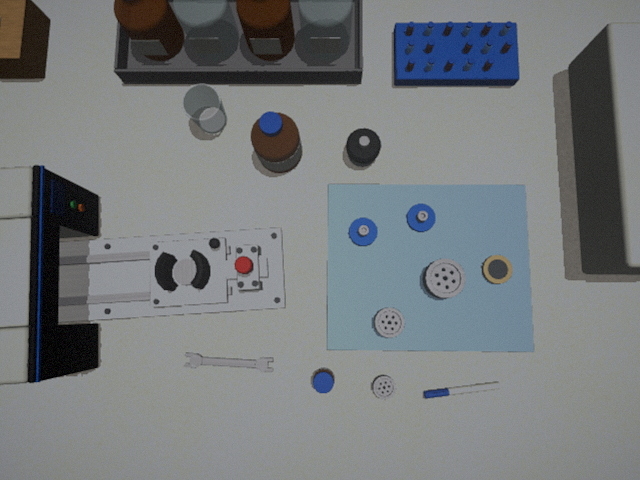

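View pics/scene1.png

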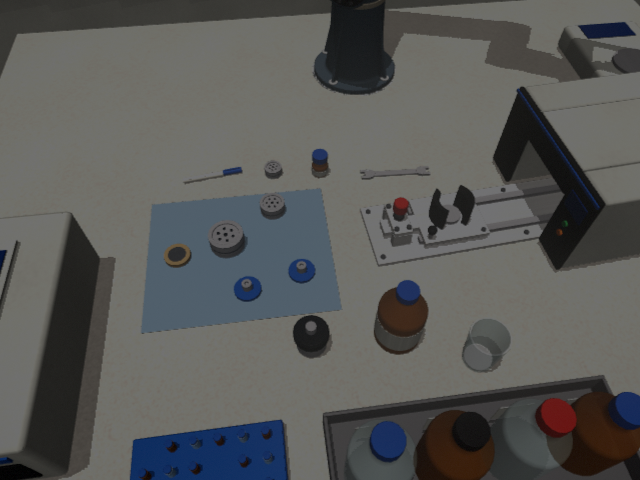

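Top view: blue discs are at (363,232) and (421,218). The image's left is world +y, so (363,232) is the one farthest left. The steel discs are large (443,278), medium (388,322) and small (383,386, off the mat). The spacer is at (497,269), the pocket near (183,270), and the knob at (244,265). Next I'll measure these and confirm in a crop.

```bash
cat > meas.py <<'E'
from h import *
def fit(P,xy,zlo,zhi,r=.04):
    Q=P.reshape(-1,3); m=(np.hypot(Q[:,0]-xy[0],Q[:,1]-xy[1])<r)&(Q[:,2]>zlo)&(Q[:,2]<zhi)
    q=Q[m]; 
    if len(q)<5: return None
    (c,rad)=cv2.minEnclosingCircle((q[:,:2]*1000).astype(np.float32))
    return len(q),(np.array(c)/1000).round(4),round(2*rad,1),q.mean(0).round(4),np.median(q[:,2]).round(4)
E
python3 - <<'E'
from meas import *
for n in("top","scene"):
    z=np.load(f"{n}1.npz"); P=cloud(z["d"],z["K"],z["E"]); np.save(n+"P.npy",P)
T=np.load("topP.npy");S=np.load("sceneP.npy")
print("bench",T[440,300],T[300,560]if 0 else T[200,340], S[200,100])
pts=dict(discL=(363,232,.015,.05),port=(363,232,.02,.05),discR=(421,218,.015,.05),big=(443,278,.022,.06),mid=(388,322,.022,.06),small=(383,386,.015,.06),spacer=(497,269,.008,.03),knob=(244,265,.085,.12),floor=(183,270,.03,.045))
for k,(u,v,a,b) in pts.items():
    p=T[v,u]; print(k,p.round(3),"top",fit(T,p,a,b),"scene",fit(S,p,a,b))
z=np.load("top1.npz");im=z["im"]
c1=cv2.resize(im[195:345,330:530],None,fx=3,fy=3,interpolation=2)
c2=cv2.resize(im[220:320,140:300],(600,375)[:2],interpolation=2)
cv2.imwrite("pics/crop1.png",c1)
cv2.imwrite("pics/crop2.png",cv2.resize(im[215:325,140:300],None,fx=5,fy=5,interpolation=2))
E
```

```text
bench [ 0.25446951 -0.09674872  0.00187946] [ 0.66083386 -0.16181363  0.00318418] [ 3.73981692e-01 -5.97286370e-01  1.34397416e-04]
discL [ 0.6   -0.201  0.024] top (88, array([ 0.6047, -0.2021]), 17.5, array([ 0.6043, -0.2021,  0.0238]), np.float64(0.0245)) scene (96, array([ 0.6039, -0.2021]), 20.9, array([ 0.6058, -0.2027,  0.0237]), np.float64(0.0251))
port [ 0.6   -0.201  0.024] top (75, array([ 0.6047, -0.2021]), 17.5, array([ 0.6047, -0.2022,  0.0247]), np.float64(0.0247)) scene (80, array([ 0.6039, -0.2021]), 20.9, array([ 0.605 , -0.2025,  0.0251]), np.float64(0.0256))
discR [ 0.625 -0.3    0.025] top (90, array([ 0.6304, -0.3035]), 18.1, array([ 0.6298, -0.3031,  0.0237]), np.float64(0.0241)) scene (97, array([ 0.6334, -0.2997]), 28.4, array([ 0.6312, -0.3036,  0.0241]), np.float64(0.0254))
big [ 0.522 -0.333  0.033] top (1293, array([ 0.5228, -0.3368]), 66.9, array([ 0.5226, -0.3364,  0.0336]), np.float64(0.0337)) scene (930, array([ 0.5233, -0.3367]), 68.9, array([ 0.526 , -0.3369,  0.034 ]), np.float64(0.0345))
mid [ 0.449 -0.242  0.024] top (703, array([ 0.4491, -0.2444
[... 368 characters left out ...]
0185]), np.float64(0.0184))
spacer [ 0.54  -0.431  0.01 ] top (646, array([ 0.5404, -0.4318]), 50.1, array([ 0.5404, -0.4314,  0.0111]), np.float64(0.0111)) scene (471, array([ 0.5402, -0.4315]), 52.0, array([ 0.5413, -0.432 ,  0.0119]), np.float64(0.012))
knob [ 0.536 -0.011  0.095] top (250, array([ 0.5383, -0.0093]), 28.2, array([ 0.5375, -0.0098,  0.0942]), np.float64(0.0946)) scene (179, array([ 0.5383, -0.0097]), 28.1, array([ 0.5408, -0.0106,  0.0941]), np.float64(0.0951))
floor [0.532 0.102 0.037] top (692, array([0.5321, 0.1017]), 79.9, array([0.5314, 0.102 , 0.036 ]), np.float64(0.0365)) scene (500, array([0.5323, 0.1016]), 79.6, array([0.5378, 0.1056, 0.0357]), np.float64(0.0365))
```

View pics/crop1.png

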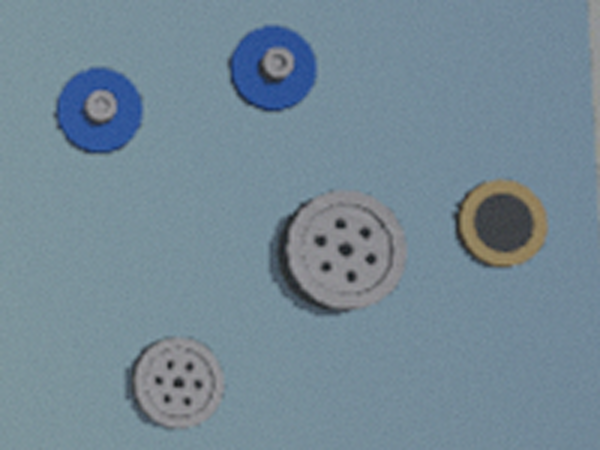

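View pics/crop2.png

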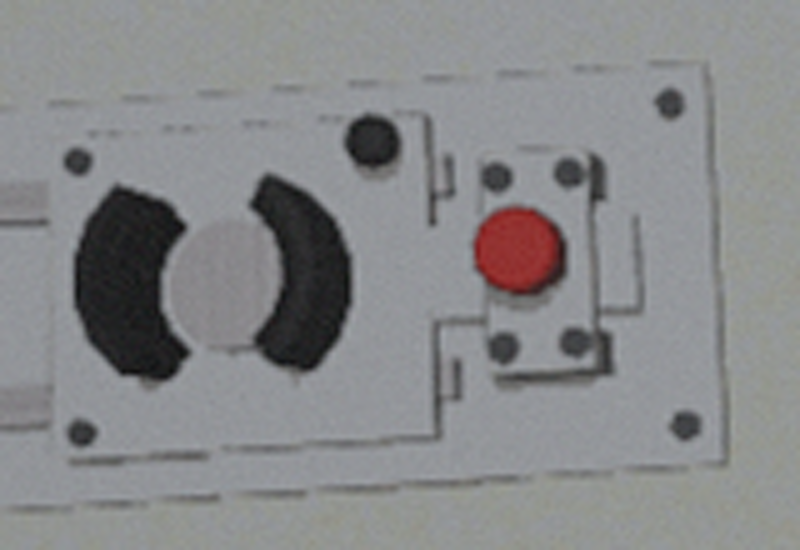

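Crop 1 shows both discs, the medium steel disc (measured 49.9 mm, against 67 and 37) and the spacer (50 mm). Crop 2 shows the nest walls and the red knob, with the tester turned about 3°. The disc meant is the left one, at y=-0.202 against -0.303. I'll refine the pocket and its yaw next.

```bash
cat >> h.py <<'E'
def to(x,y,z,yaw):
    s=state(); q=s["tcp_rot"]; p=np.array(s["ee_pos"])
    from scipy.spatial.transform import Rotation as R
    M=R.from_quat(q).as_matrix(); d=(np.array([x,y,z])-p)*100
    cy=np.arctan2(M[1,1],M[0,1]); 
    print("clock %.2f tcp"%s["clock"],p.round(4),"yaw",round(np.degrees(cy),2),"tilt",M[:,2].round(3),"| tool shift cm",(M.T@d).round(2),"twist deg",round(-(np.degrees(yaw-cy)+180)%360-180 if 0 else np.degrees(cy-yaw),1))
E
python3 - <<'E'
from meas import *
from scipy.optimize import least_squares
T=np.load("topP.npy");S=np.load("sceneP.npy")
for n,P in(("top",T),("scene",S)):
    Q=P.reshape(-1,3); q=Q[(np.hypot(Q[:,0]-.532,Q[:,1]-.098)<.06)&(Q[:,2]>.074)&(Q[:,2]<.09)]
    print(n,len(q),np.percentile(q[:,2],[5,50,95]).round(4))
    # fit annulus: r between 32.5 and 38.5 mm
    def cost(c):
        r=np.hypot(q[:,0]-c[0],q[:,1]-c[1]); return np.maximum(0,r-.0388)+np.maximum(0,.0285-r)
    c=least_squares(cost,[.532,.098],diff_step=1e-3).x
    r=np.hypot(q[:,0]-c[0],q[:,1]-c[1])
    print(c.round(4),np.percentile(r,[1,50,99]).round(4))
    a=np.degrees(np.arctan2(q[:,1]-c[1],q[:,0]-c[0])); h=np.sort(a)
    g=np.diff(np.r_[h,h[0]+360]);i=np.argsort(g)[-2:]; print("gap mid/width",[(round(h[k]+g[k]/2,1),round(g[k],1)) for k in i])
    # min enclosing rect of bridge top
    b=Q[(np.abs(Q[:,0]-.537)<.06)&(np.abs(Q[:,1]+.01)<.04)&(np.abs(Q[:,2]-.0515)<.003)]
    rc=cv2.minAreaRect((b[:,:2]*1000).astype(np.float32)); print("bridge",rc)
    m=Q[(np.hypot(Q[:,0]-.604,Q[:,1]+.202)<.04)&(Q[:,2]>.006)]; print("discL rim",cv2.minEnclosingCircle((m[:,:2]*1000).astype(np.float32)))
to(.538,-.0095,.2,0)
E
```

```text
top 620 [0.0753 0.0799 0.0827]
[0.5303 0.0954] [0.0268 0.0338 0.0393]
gap mid/width [(np.float64(4.7), np.float64(72.6)), (np.float64(183.8), np.float64(74.5))]
bridge ((537.8377685546875, -9.086811065673828), (73.6819839477539, 35.92109298706055), 4.467462539672852)
discL rim ((604.367919921875, -202.0619354248047), 25.542844772338867)
scene 385 [0.0756 0.0804 0.0837]
[0.5303 0.0949] [0.0266 0.0342 0.04  ]
gap mid/width [(np.float64(181.2), np.float64(69.2)), (np.float64(3.0), np.float64(73.6))]
bridge ((537.5789184570312, -9.245233535766602), (75.72892761230469, 35.65105056762695), 4.202884674072266)
discL rim ((608.8989868164062, -197.9839630126953), 31.21554183959961)
clock 0.10 tcp [0.1795 0.598  0.2304] yaw 73.28 tilt [-0.001 -0.002 -1.   ] | tool shift cm [-51.81 -47.87   3.12] twist deg 73.3
```

>>> move_arm(rows=[{"x":-2.97,"y":-3.28},{"x":-2.97,"y":-3.28},{"x":-2.97,"y":-3.28},{"x":-2.97,"y":-3.28},{"x":-2.97,"y":-3.28},{"x":-2.97,"y":-3.28},{"x":-2.97,"y":-3.28},{"x":-2.97,"y":-3.28}])

```text
$.rows[0]: bad value
```

>>> move_arm(rows=[{"x":-2.97,"y":-3.28},{"x":-2.97,"y":-3.28},{"twist":8.5},{"twist":8.5},{"twist":8.5},{"twist":8.5},{"twist":8.5},{"twist":8.5}])

```text
$.rows[0]: bad value
```

>>> move_arm(rows=[{"twist":8.5},{"twist":8.5},{"twist":1.1},{}])

```text
$.rows[0]: bad value
```

```bash
python3 -c "
from h import *
to(.449,-.2445,.1,.073)"
```

```text
clock 0.10 tcp [0.1795 0.598  0.2304] yaw 73.28 tilt [-0.001 -0.002 -1.   ] | tool shift cm [-50.05 -72.91  13.17] twist deg 69.1
```

>>> move_arm(rows=[{"x":-2.97,"y":-3.28,"z":0,"twist":0,"gripper":1},{"x":-2.97,"y":-3.28,"z":0,"twist":0,"gripper":1},{"x":-2.97,"y":-3.28,"z":0,"twist":0,"gripper":1},{"x":-2.97,"y":-3.28,"z":0,"twist":0,"gripper":1},{"x":-2.97,"y":-3.28,"z":0,"twist":0,"gripper":1},{"x":-2.97,"y":-3.28,"z":0,"twist":0,"gripper":1},{"x":-2.97,"y":-3.28,"z":0,"twist":0,"gripper":1},{"x":-2.97,"y":-3.28,"z":0,"twist":0,"gripper":1}])

```text
clock: 0.9
ee_pos: [0.332, 0.2772, 0.2312]
tcp_rot: [0.145, 0.989, -0.0, -0.0]
wrist_force: [0.4, 0.2, 0.1]
grip_width: 0.0851
grasp_force: 0.0
```

>>> move_arm(rows=[{"x":-2.97,"y":-3.28,"z":0,"twist":0,"gripper":1},{"x":-2.97,"y":-3.28,"z":0,"twist":0,"gripper":1},{"x":0,"y":0,"z":0,"twist":8.5,"gripper":1},{"x":0,"y":0,"z":0,"twist":8.5,"gripper":1},{"x":0,"y":0,"z":0,"twist":8.5,"gripper":1},{"x":0,"y":0,"z":0,"twist":8.5,"gripper":1},{"x":0,"y":0,"z":0,"twist":8.5,"gripper":1},{"x":0,"y":0,"z":0,"twist":8.5,"gripper":1}])

```text
clock: 1.7
ee_pos: [0.3696, 0.1989, 0.2311]
tcp_rot: [0.56, 0.829, -0.0, -0.0]
wrist_force: [-0.5, -0.5, -0.1]
grip_width: 0.0854
grasp_force: 0.0
```

>>> move_arm(rows=[{"x":0,"y":0,"z":0,"twist":8.5,"gripper":1},{"x":0,"y":0,"z":0,"twist":8.5,"gripper":1},{"x":0,"y":0,"z":0,"twist":1.1,"gripper":1},{"x":0,"y":0,"z":0,"twist":0,"gripper":1}])

```text
clock: 2.1
ee_pos: [0.3696, 0.199, 0.2312]
tcp_rot: [0.68, 0.733, -0.0, -0.0]
wrist_force: [-0.6, 0.2, 0.7]
grip_width: 0.0855
grasp_force: 0.0
```

```bash
python3 -c "
from h import *
to(.449,-.2445,.1,.073)"
```

```text
clock 2.10 tcp [0.3696 0.199  0.2312] yaw 4.33 tilt [-0. -0. -1.] | tool shift cm [-44.82   4.57  13.12] twist deg 0.1
```

>>> move_arm(rows=[{"x":-4.48,"y":0.46,"z":0.5,"twist":0,"gripper":1},{"x":-4.48,"y":0.46,"z":0.5,"twist":0,"gripper":1},{"x":-4.48,"y":0.46,"z":0.5,"twist":0,"gripper":1},{"x":-4.48,"y":0.46,"z":0.5,"twist":0,"gripper":1},{"x":-4.48,"y":0.46,"z":0.5,"twist":0,"gripper":1},{"x":-4.48,"y":0.46,"z":0.5,"twist":0,"gripper":1},{"x":-4.48,"y":0.46,"z":0.5,"twist":0,"gripper":1},{"x":-4.48,"y":0.46,"z":0.5,"twist":0,"gripper":1}])

```text
clock: 2.9
ee_pos: [0.4327, -0.1577, 0.1911]
tcp_rot: [0.68, 0.733, 0.0, -0.0]
wrist_force: [1.1, -0.1, 0.2]
grip_width: 0.0854
grasp_force: 0.0
```

>>> move_arm(rows=[{"x":-4.48,"y":0.46,"z":0.5,"twist":0,"gripper":1},{"x":-4.48,"y":0.46,"z":0.5,"twist":0,"gripper":1},{"x":0,"y":0,"z":3,"twist":0,"gripper":1},{"x":0,"y":0,"z":3,"twist":0,"gripper":1},{"x":0,"y":0,"z":2,"twist":0,"gripper":1},{"x":0,"y":0,"z":0,"twist":0,"gripper":1}])

```text
clock: 3.5
ee_pos: [0.4466, -0.2433, 0.0988]
tcp_rot: [0.68, 0.733, -0.0, -0.003]
wrist_force: [0.0, 0.3, 0.2]
grip_width: 0.0852
grasp_force: 0.0
```

```bash
python3 -c "
from h import *
to(.449,-.2445,.01,.073)
im,d,K,E=shot('scene');P=cloud(d,K,E)
cv2.imwrite('pics/s2.png',cv2.resize(im[100:300,170:370],None,fx=3,fy=3))"
```

```text
clock 3.50 tcp [ 0.4466 -0.2433  0.0988] yaw 4.27 tilt [-0.005  0.004 -1.   ] | tool shift cm [-0.18  0.27  8.87] twist deg 0.1
```

View pics/s2.png

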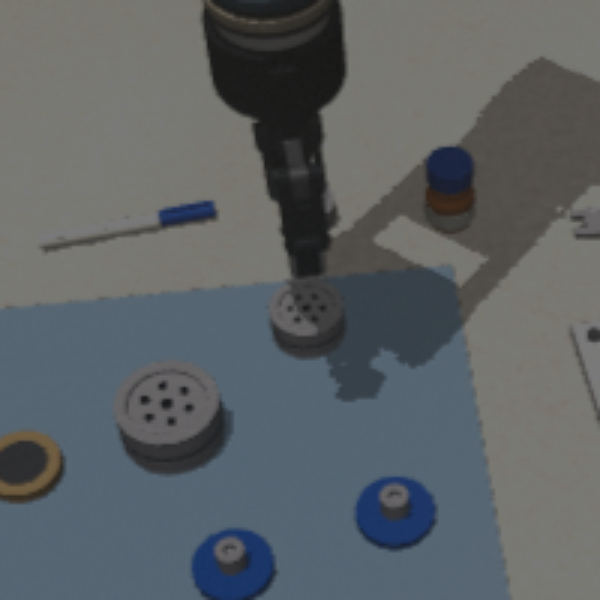

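>>> move_arm(rows=[{"x":0,"y":0,"z":2.5,"twist":0,"gripper":1},{"x":0,"y":0,"z":2.5,"twist":0,"gripper":1},{"x":0,"y":0,"z":1.5,"twist":0,"gripper":1},{"x":0,"y":0,"z":0,"twist":0,"gripper":1},{"x":0,"y":0,"z":0,"twist":0,"gripper":1}])

```text
clock: 4.05
ee_pos: [0.4492, -0.2449, 0.0374]
tcp_rot: [0.68, 0.733, 0.0, 0.001]
wrist_force: [-0.4, -0.6, 0.5]
grip_width: 0.0857
grasp_force: 0.0
```

```bash
python3 -c "
from h import *
to(.449,-.2445,.006,.073)"
```

```text
clock 4.05 tcp [ 0.4492 -0.2449  0.0374] yaw 4.23 tilt [ 0.001 -0.001 -1.   ] | tool shift cm [ 0.05 -0.02  3.14] twist deg 0.1
```

>>> move_arm(rows=[{"x":0,"y":0,"z":1.6,"twist":0,"gripper":1},{"x":0,"y":0,"z":1.5,"twist":0,"gripper":1},{"x":0,"y":0,"z":0,"twist":0,"gripper":0.4},{"x":0,"y":0,"z":0,"twist":0,"gripper":0.4},{"x":0,"y":0,"z":0,"twist":0,"gripper":0.4},{"x":0,"y":0,"z":0,"twist":0,"gripper":0.4},{"x":0,"y":0,"z":0,"twist":0,"gripper":0.4},{"x":0,"y":0,"z":0,"twist":0,"gripper":0.4}])

```text
clock: 4.85
ee_pos: [0.4487, -0.2448, 0.0071]
tcp_rot: [0.681, 0.733, -0.0, 0.001]
wrist_force: [-1.9, 0.1, 5.4]
grip_width: 0.048
grasp_force: 61.2
```

>>> move_arm(rows=[{"x":0,"y":0,"z":0,"twist":0,"gripper":0.4},{"x":0,"y":0,"z":0,"twist":0,"gripper":0.4}])

```text
clock: 5.05
ee_pos: [0.4487, -0.2449, 0.0071]
tcp_rot: [0.681, 0.733, -0.0, 0.001]
wrist_force: [-1.5, -0.4, 5.3]
grip_width: 0.048
grasp_force: 61.2
```

>>> move_arm(rows=[{"x":0,"y":0,"z":-1,"twist":0,"gripper":0.4},{"x":0,"y":0,"z":-3,"twist":0,"gripper":0.4},{"x":0,"y":0,"z":-4,"twist":0,"gripper":0.4},{"x":0,"y":0,"z":-4,"twist":0,"gripper":0.4},{"x":0,"y":0,"z":-2,"twist":0,"gripper":0.4},{"x":0,"y":0,"z":0,"twist":0,"gripper":0.4},{"x":0,"y":0,"z":0,"twist":0,"gripper":0.4}])

```text
clock: 5.75
ee_pos: [0.4481, -0.2441, 0.1457]
tcp_rot: [0.681, 0.732, 0.0, 0.0]
wrist_force: [0.2, 0.2, -3.4]
grip_width: 0.0478
grasp_force: 63.1
```

```bash
python3 -c "
from h import *
to(.5303,.0952,.1,.073)"
```

```text
clock 5.75 tcp [ 0.4481 -0.2441  0.1457] yaw 4.19 tilt [ 0. -0. -1.] | tool shift cm [33.24 10.68  4.56] twist deg 0.0
```

>>> move_arm(rows=[{"x":2,"y":0.6,"z":0,"twist":0,"gripper":0.4},{"x":3.8,"y":1.2,"z":0,"twist":0,"gripper":0.4},{"x":4.5,"y":1.5,"z":0,"twist":0,"gripper":0.4},{"x":4.5,"y":1.5,"z":0,"twist":0,"gripper":0.4},{"x":4.5,"y":1.5,"z":0,"twist":0,"gripper":0.4},{"x":4.5,"y":1.5,"z":0,"twist":0,"gripper":0.4},{"x":4.5,"y":1.5,"z":0,"twist":0,"gripper":0.4},{"x":3,"y":0.9,"z":0,"twist":0,"gripper":0.4}])

```text
clock: 6.55
ee_pos: [0.5261, 0.0783, 0.1431]
tcp_rot: [0.68, 0.733, -0.001, -0.002]
wrist_force: [1.3, 0.8, -3.9]
grip_width: 0.0479
grasp_force: 63.1
```

>>> move_arm(rows=[{"x":1.9,"y":0.5,"z":2,"twist":0,"gripper":0.4},{"x":0,"y":0,"z":1.5,"twist":0,"gripper":0.4},{"x":0,"y":0,"z":0,"twist":0,"gripper":0.4},{"x":0,"y":0,"z":0,"twist":0,"gripper":0.4}])

```text
clock: 6.95
ee_pos: [0.5296, 0.0944, 0.1088]
tcp_rot: [0.681, 0.732, -0.001, -0.002]
wrist_force: [0.0, -0.2, -2.9]
grip_width: 0.0481
grasp_force: 63.0
```

```bash
python3 -c "
from meas import *
to(.5303,.0952,.1,.073)
im,d,K,E=shot('scene');np.savez('s3.npz',im=im,d=d,K=K,E=E)
it,dt,K2,E2=shot('top');np.savez('t3.npz',im=it,d=dt,K=K2,E=E2)
c=cv2.resize(im[140:260,370:510],None,fx=3.5,fy=3.5,interpolation=2); t=cv2.resize(it[210:330,120:240],(420,420),interpolation=2)
cv2.imwrite('pics/s3.png',np.hstack([c[:420,:380],t]))
P=cloud(d,K,E); m=im.astype(int)
Q=P[:,:,:].reshape(-1,3)
q=Q[(np.hypot(Q[:,0]-.53,Q[:,1]-.095)<.035)&(Q[:,2]>.09)&(Q[:,2]<.125)]
print(len(q),q.min(0).round(4),q.max(0).round(4))
"
```

```text
clock 6.95 tcp [0.5296 0.0944 0.1088] yaw 4.18 tilt [-0.004  0.    -1.   ] | tool shift cm [0.08 0.08 0.88] twist deg -0.0
160 [0.4986 0.0682 0.103 ] [0.5642 0.1038 0.1249]
```

View pics/s3.png

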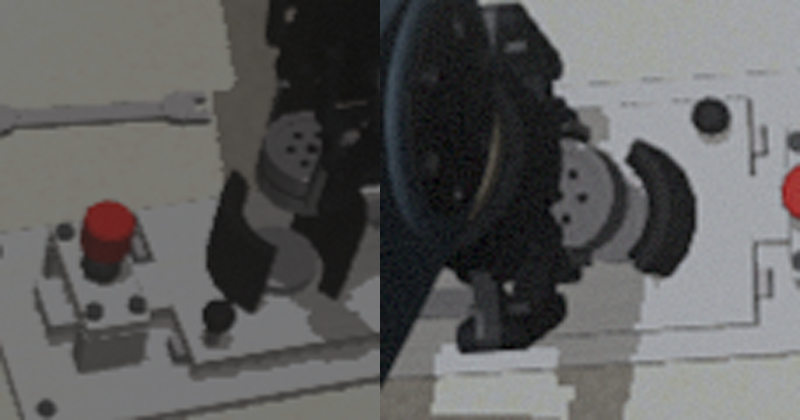

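The body hangs level over the nest, seen left at (290,150) above the pocket floor at (290,255). I'll check where its rim lies in y before lowering.

```bash
python3 -c "
from meas import *
for n in('s3','t3'):
    z=np.load(n+'.npz');P=cloud(z['d'],z['K'],z['E']);Q=P.reshape(-1,3);C=z['im'].reshape(-1,3).mean(1)
    q=Q[(abs(Q[:,0]-.53)<.028)&(abs(Q[:,1]-.085)<.02)&(Q[:,2]>.122)&(Q[:,2]<.134)]
    e=[]
    for x0 in np.arange(.512,.548,.004):
        r=q[abs(q[:,0]-x0)<.002]
        if len(r)>2: e.append((x0,r[:,1].min()))
    e=np.array(e)
    print(n,len(q),np.median(q[:,2]).round(4))
    if len(e):
        print((e[:,1]+np.sqrt(.025**2-(e[:,0]-.5297)**2)).round(4))
to(.5303,.0952,.1,.073)"
```

```text
s3 317 0.1281
[0.0967 0.0961 0.0942 0.0954 0.094  0.0942 0.0938 0.0933 0.0929 0.0909]
t3 438 0.1279
[0.0966 0.0949 0.0946 0.0951 0.0942 0.0939 0.094  0.0924 0.0924 0.0908]
clock 7.05 tcp [0.5309 0.0939 0.1102] yaw 4.13 tilt [-0. -0. -1.] | tool shift cm [ 0.13 -0.05  1.02] twist deg -0.1
```

```bash
python3 -c "
from meas import *
from scipy.optimize import least_squares
to(.5303,.0952,.1,.073)
for n in('scene','top'):
    im,d,K,E=shot(n);P=cloud(d,K,E);Q=P.reshape(-1,3)
    q=Q[(abs(Q[:,0]-.53)<.03)&(abs(Q[:,1]-.085)<.025)&(Q[:,2]>.125)&(Q[:,2]<.136)]
    e=[]
    for x0 in np.arange(.510,.552,.002):
        r=q[abs(q[:,0]-x0)<.0015]
        if len(r)>2: e.append((x0,r[:,1].min()))
    e=np.array(e)
    f=lambda c:np.hypot(e[:,0]-c[0],e[:,1]-c[1])-.0250
    r=least_squares(f,[.53,.095],loss='soft_l1',f_scale=.0005); print(n,len(q),np.percentile(q[:,2],[10,90]).round(4),r.x.round(4),(r.fun*1e3).round(1))
"
```

```text
clock 7.05 tcp [0.5309 0.0939 0.1102] yaw 4.13 tilt [-0. -0. -1.] | tool shift cm [ 0.13 -0.05  1.02] twist deg -0.1
scene 306 [0.1271 0.1322] [0.533 0.094] [ 1.3  1.1  0.7 -0.9 -0.3 -0.1 -0.5 -0.3  0.3 -0.1  0.3 -0.2 -0.2 -0.5
 -0.1  0.1  0.6  0.1 -0.3  0.8 -0.2  1.2]
top 432 [0.1265 0.1315] [0.5328 0.0941] [ 1.6  0.4  0.2  0.6 -0.2 -0.9 -0.2 -0.  -0.7  0.1 -0.2  0.4 -0.4 -0.2
 -0.3  0.3 -0.3  0.3  0.   0.9  0.5 -0.1]
```

>>> move_arm(rows=[{"x":0.15,"y":-0.11,"z":1,"twist":0,"gripper":0.4},{"x":0,"y":0,"z":1,"twist":0,"gripper":0.4},{"x":0,"y":0,"z":0.5,"twist":0,"gripper":0.4},{"x":0,"y":0,"z":0,"twist":0,"gripper":0.4},{"x":0,"y":0,"z":0,"twist":0,"gripper":0.4}])

```text
clock: 7.65
ee_pos: [0.5296, 0.0959, 0.085]
tcp_rot: [0.681, 0.732, -0.0, -0.0]
wrist_force: [-0.2, -0.2, -2.7]
grip_width: 0.0482
grasp_force: 63.0
```

>>> move_arm(rows=[{"x":0,"y":0,"z":0.4,"twist":0,"gripper":0.4},{"x":0,"y":0,"z":0.4,"twist":0,"gripper":0.4},{"x":0,"y":0,"z":0.4,"twist":0,"gripper":0.4},{"x":0,"y":0,"z":0,"twist":0,"gripper":0.4},{"x":0,"y":0,"z":0,"twist":0,"gripper":0.4}])

```text
clock: 8.15
ee_pos: [0.5296, 0.0959, 0.0732]
tcp_rot: [0.681, 0.732, -0.0, -0.0]
wrist_force: [-0.2, 0.3, -3.4]
grip_width: 0.0477
grasp_force: 63.0
```

>>> move_arm(rows=[{"x":0,"y":0,"z":0.7,"twist":0,"gripper":0.4},{"x":0,"y":0,"z":0.7,"twist":0,"gripper":0.4},{"x":0,"y":0,"z":0.7,"twist":0,"gripper":0.4},{"x":0,"y":0,"z":0.4,"twist":0,"gripper":0.4},{"x":0,"y":0,"z":0,"twist":0,"gripper":0.4},{"x":0,"y":0,"z":0,"twist":0,"gripper":0.4}])

```text
clock: 8.75
ee_pos: [0.5296, 0.0959, 0.0481]
tcp_rot: [0.681, 0.732, -0.0, -0.0]
wrist_force: [-0.8, -0.3, -2.5]
grip_width: 0.0477
grasp_force: 63.0
```

>>> move_arm(rows=[{"x":0,"y":0,"z":0.2,"twist":0,"gripper":0.4},{"x":0,"y":0,"z":0.1,"twist":0,"gripper":0.4},{"x":0,"y":0,"z":0.1,"twist":0,"gripper":0.4},{"x":0,"y":0,"z":0,"twist":0,"gripper":0.4},{"x":0,"y":0,"z":0,"twist":0,"gripper":0.4}])

```text
clock: 9.25
ee_pos: [0.5297, 0.0959, 0.0443]
tcp_rot: [0.681, 0.732, 0.0, 0.0]
wrist_force: [-1.1, 0.9, -3.0]
grip_width: 0.0483
grasp_force: 63.0
```

>>> move_arm(rows=[{"x":0,"y":0,"z":0.1,"twist":0,"gripper":0.4},{"x":0,"y":0,"z":0,"twist":0,"gripper":0.4}])

```text
clock: 9.45
ee_pos: [0.5297, 0.0959, 0.0433]
tcp_rot: [0.681, 0.732, -0.0, -0.0]
wrist_force: [0.1, 0.3, -2.8]
grip_width: 0.0477
grasp_force: 63.0
```

>>> move_arm(rows=[{"x":0,"y":0,"z":0.1,"twist":0,"gripper":0.4},{"x":0,"y":0,"z":0,"twist":0,"gripper":0.4}])

```text
clock: 9.65
ee_pos: [0.5297, 0.0959, 0.0431]
tcp_rot: [0.681, 0.732, 0.0, 0.0]
wrist_force: [-1.4, -0.9, 3.4]
grip_width: 0.0477
grasp_force: 64.0
```

>>> move_arm(rows=[{"x":0,"y":0,"z":0.1,"twist":0,"gripper":0.4},{"x":0,"y":0,"z":0,"twist":0,"gripper":0.4}])

```text
clock: 9.85
ee_pos: [0.5297, 0.0959, 0.043]
tcp_rot: [0.681, 0.732, 0.0, 0.0]
wrist_force: [-3.5, 0.2, 12.0]
grip_width: 0.048
grasp_force: 64.8
```

>>> move_arm(rows=[{"x":0,"y":0,"z":-0.1,"twist":0,"gripper":0.6},{"x":0,"y":0,"z":0,"twist":0,"gripper":0.75},{"x":0,"y":0,"z":0,"twist":0,"gripper":0.9},{"x":0,"y":0,"z":0,"twist":0,"gripper":0.9},{"x":0,"y":0,"z":0,"twist":0,"gripper":0.9}])

```text
clock: 10.35
ee_pos: [0.5297, 0.0959, 0.0421]
tcp_rot: [0.681, 0.732, -0.0, -0.0]
wrist_force: [-0.3, -0.1, 1.1]
grip_width: 0.077
grasp_force: 0.0
```

>>> move_arm(rows=[{"x":0,"y":0,"z":-2,"twist":0,"gripper":0.9},{"x":0,"y":0,"z":-3,"twist":0,"gripper":0.9},{"x":0,"y":0,"z":-4,"twist":0,"gripper":0.9},{"x":0,"y":0,"z":-3,"twist":0,"gripper":0.9},{"x":-4,"y":0,"z":0,"twist":0,"gripper":1},{"x":-5,"y":0,"z":0,"twist":0,"gripper":1},{"x":-4,"y":0,"z":0,"twist":0,"gripper":1},{"x":0,"y":0,"z":0,"twist":0,"gripper":1}])

```text
clock: 11.15
ee_pos: [0.5406, -0.0385, 0.1626]
tcp_rot: [0.683, 0.731, 0.0, 0.002]
wrist_force: [-0.7, 1.0, -0.4]
grip_width: 0.0855
grasp_force: 0.0
```

```bash
cat > stack.py <<'E'
from meas import *
def pk(zlo,zhi,save=None):
    for n in('scene','top'):
        im,d,K,E=shot(n);P=cloud(d,K,E)
        print(n,fit(P,(.5303,.0952),zlo,zhi,.024))
        q=P.reshape(-1,3); q=q[(np.hypot(q[:,0]-.5303,q[:,1]-.0952)<.02)&(q[:,2]>zlo)&(q[:,2]<zhi)]
        A=np.c_[q[:,:2]-q[:,:2].mean(0),np.ones(len(q))]; print("plane slope, z",np.linalg.lstsq(A,q[:,2],rcond=None)[0].round(3))
        if save==n:
            cv2.imwrite('pics/'+n+str(int(state()["clock"]*100))+'.png',cv2.resize(im[150:250,380:520] if n=='scene' else im[210:330,120:280],None,fx=5,fy=5,interpolation=2))
E
python3 -c "
from stack import *
pk(.05,.075)
to(.5404,-.4315,.1,.073)"
```

```text
scene (355, array([0.5304, 0.0955]), 47.9, array([0.5296, 0.0974, 0.0623]), np.float64(0.0624))
plane slope, z [-0.007  0.004  0.062]
top (560, array([0.5301, 0.0955]), 47.2, array([0.5272, 0.0969, 0.0614]), np.float64(0.0613))
plane slope, z [-0.033 -0.004  0.061]
clock 11.25 tcp [ 0.5389 -0.0345  0.1621] yaw 4.03 tilt [-0.001  0.001 -1.   ] | tool shift cm [-39.62  -2.64   6.18] twist deg -0.1
```

>>> move_arm(rows=[{"x":-4.4,"y":-0.29,"z":0,"twist":0,"gripper":1},{"x":-4.4,"y":-0.29,"z":0,"twist":0,"gripper":1},{"x":-4.4,"y":-0.29,"z":0,"twist":0,"gripper":1},{"x":-4.4,"y":-0.29,"z":0,"twist":0,"gripper":1},{"x":-4.4,"y":-0.29,"z":0.5,"twist":0,"gripper":1},{"x":-4.4,"y":-0.29,"z":1,"twist":0,"gripper":1},{"x":-4.4,"y":-0.29,"z":2,"twist":0,"gripper":1},{"x":-4.4,"y":-0.29,"z":2,"twist":0,"gripper":1}])

```text
clock: 12.05
ee_pos: [0.5425, -0.3861, 0.1068]
tcp_rot: [0.68, 0.733, 0.0, -0.0]
wrist_force: [0.8, 0.2, 1.1]
grip_width: 0.0853
grasp_force: 0.0
```

>>> move_arm(rows=[{"x":-4.4,"y":-0.29,"z":2,"twist":0,"gripper":1},{"x":0,"y":0,"z":2,"twist":0,"gripper":1},{"x":0,"y":0,"z":1,"twist":0,"gripper":1},{"x":0,"y":0,"z":0,"twist":0,"gripper":1},{"x":0,"y":0,"z":0,"twist":0,"gripper":1}])

```text
clock: 12.55
ee_pos: [0.5427, -0.4286, 0.0575]
tcp_rot: [0.68, 0.733, 0.0, -0.0]
wrist_force: [0.0, -0.5, 0.3]
grip_width: 0.0856
grasp_force: 0.0
```

```bash
python3 -c "
from h import *
to(.5404,-.4315,.004,.073)"
```

```text
clock 12.55 tcp [ 0.5427 -0.4286  0.0575] yaw 4.31 tilt [-0.     0.001 -1.   ] | tool shift cm [-0.28 -0.25  5.35] twist deg 0.1
```

>>> move_arm(rows=[{"x":-0.28,"y":-0.25,"z":2,"twist":0,"gripper":1},{"x":0,"y":0,"z":1.5,"twist":0,"gripper":1},{"x":0,"y":0,"z":1.2,"twist":0,"gripper":1},{"x":0,"y":0,"z":0.6,"twist":0,"gripper":1},{"x":0,"y":0,"z":0,"twist":0,"gripper":1},{"x":0,"y":0,"z":0,"twist":0,"gripper":1}])

```text
clock: 13.15
ee_pos: [0.54, -0.4337, 0.0046]
tcp_rot: [0.681, 0.732, -0.0, 0.0]
wrist_force: [-0.3, -0.4, 0.1]
grip_width: 0.0855
grasp_force: 0.0
```

>>> move_arm(rows=[{"x":0,"y":0,"z":0,"twist":0,"gripper":0.4},{"x":0,"y":0,"z":0,"twist":0,"gripper":0.4},{"x":0,"y":0,"z":0,"twist":0,"gripper":0.4},{"x":0,"y":0,"z":0,"twist":0,"gripper":0.4},{"x":0,"y":0,"z":0,"twist":0,"gripper":0.4},{"x":0,"y":0,"z":0,"twist":0,"gripper":0.4},{"x":0,"y":0,"z":0,"twist":0,"gripper":0.4}])

```text
clock: 13.85
ee_pos: [0.5402, -0.4342, 0.0057]
tcp_rot: [0.681, 0.732, -0.0, 0.001]
wrist_force: [-0.4, 0.1, 5.7]
grip_width: 0.046
grasp_force: 60.6
```

>>> move_arm(rows=[{"x":0,"y":0,"z":-0.5,"twist":0,"gripper":0.4},{"x":0,"y":0,"z":-1.5,"twist":0,"gripper":0.4},{"x":0,"y":0,"z":-4,"twist":0,"gripper":0.4},{"x":0,"y":0,"z":-4,"twist":0,"gripper":0.4},{"x":0,"y":0,"z":-3,"twist":0,"gripper":0.4},{"x":0,"y":0,"z":-2,"twist":0,"gripper":0.4},{"x":0,"y":0,"z":0,"twist":0,"gripper":0.4},{"x":0,"y":0,"z":0,"twist":0,"gripper":0.4}])

```text
clock: 14.65
ee_pos: [0.5396, -0.4334, 0.1547]
tcp_rot: [0.681, 0.732, -0.0, 0.0]
wrist_force: [-1.2, 1.1, -1.8]
grip_width: 0.0464
grasp_force: 61.6
```

```bash
cat > held.py <<'E'
from meas import *
from scipy.optimize import least_squares
def held(zlo,zhi,R=.025,save=False):
    """flat top of a held part, seen by scene/top: plane tilt and centre by fixed-radius fit of the contour"""
    p=state()["ee_pos"]
    for n in('scene','top'):
        im,d,K,E=shot(n);P=cloud(d,K,E);Q=P.reshape(-1,3)
        m=(np.hypot(Q[:,0]-p[0],Q[:,1]-p[1])<.028)&(Q[:,2]>p[2]+zlo)&(Q[:,2]<p[2]+zhi); q=Q[m]
        if len(q)<20: print(n,len(q)); continue
        A=np.c_[q[:,:2]-p[:2],np.ones(len(q))]; s=np.linalg.lstsq(A,q[:,2],rcond=None)[0]
        h=cv2.convexHull((q[:,:2]*1e4).astype(np.float32)).reshape(-1,2)/1e4
        r=least_squares(lambda c:np.hypot(*(h-c).T)-R,p[:2],loss='soft_l1',f_scale=.0005)
        print(n,len(q),"slope",s[:2].round(3),"z-tcp",(s[2]-p[2]).round(4),"centre-tcp",(r.x-p[:2]).round(4),"rms",np.std(r.fun).round(4))
        if save: cv2.imwrite(f"pics/h_{n}.png",im)
E
python3 -c "
from held import *
to(.5297,.0932,.145,.073)
held(.0,.016)"
```

```text
clock 14.65 tcp [ 0.5396 -0.4334  0.1547] yaw 4.18 tilt [ 0. -0. -1.] | tool shift cm [52.59  2.86  0.95] twist deg 0.0
scene 288 slope [-0.072 -0.011] z-tcp 0.0065 centre-tcp [0.0019 0.0018] rms 0.0009
top 473 slope [0.043 0.02 ] z-tcp 0.0031 centre-tcp [0.0005 0.0029] rms 0.0052
```

>>> move_arm(rows=[{"x":2,"y":0.1,"z":0,"twist":0,"gripper":0.4},{"x":4,"y":0.2,"z":0,"twist":0,"gripper":0.4},{"x":4.6,"y":0.25,"z":0,"twist":0,"gripper":0.4},{"x":4.6,"y":0.25,"z":0,"twist":0,"gripper":0.4},{"x":4.6,"y":0.25,"z":0,"twist":0,"gripper":0.4},{"x":4.6,"y":0.25,"z":0,"twist":0,"gripper":0.4},{"x":4.6,"y":0.25,"z":0,"twist":0,"gripper":0.4},{"x":4.6,"y":0.25,"z":0,"twist":0,"gripper":0.4}])

```text
clock: 15.55
ee_pos: [0.5319, -0.0951, 0.1527]
tcp_rot: [0.681, 0.732, -0.001, -0.002]
wrist_force: [0.7, 0.5, -0.9]
grip_width: 0.0455
grasp_force: 61.6
```

>>> move_arm(rows=[{"x":4.6,"y":0.25,"z":0,"twist":0,"gripper":0.4},{"x":4.6,"y":0.25,"z":0,"twist":0,"gripper":0.4},{"x":4.6,"y":0.25,"z":0,"twist":0,"gripper":0.4},{"x":3.2,"y":0.2,"z":0.5,"twist":0,"gripper":0.4},{"x":2,"y":0.1,"z":1,"twist":0,"gripper":0.4},{"x":0,"y":0,"z":2.5,"twist":0,"gripper":0.4},{"x":0,"y":0,"z":0,"twist":0,"gripper":0.4},{"x":0,"y":0,"z":0,"twist":0,"gripper":0.4}])

```text
clock: 16.35
ee_pos: [0.5288, 0.093, 0.1132]
tcp_rot: [0.681, 0.732, -0.001, -0.001]
wrist_force: [0.5, -0.3, -1.5]
grip_width: 0.0457
grasp_force: 61.7
```

```bash
python3 -c "
from held import *
held(.0,.016)
to(.5297,.0932,.09,.073)"
```

```text
scene 313 slope [-0.087  0.014] z-tcp 0.0063 centre-tcp [0.001  0.0008] rms 0.004
top 458 slope [ 0.012 -0.013] z-tcp 0.0057 centre-tcp [0.0012 0.0012] rms 0.0045
clock 16.45 tcp [0.5302 0.0925 0.1145] yaw 4.13 tilt [ 0. -0. -1.] | tool shift cm [ 0.07 -0.04  2.45] twist deg -0.1
```

>>> move_arm(rows=[{"x":0.12,"y":-0.05,"z":1,"twist":0,"gripper":0.4},{"x":0,"y":0,"z":1,"twist":0,"gripper":0.4},{"x":0,"y":0,"z":0.7,"twist":0,"gripper":0.4},{"x":0,"y":0,"z":0,"twist":0,"gripper":0.4},{"x":0,"y":0,"z":0,"twist":0,"gripper":0.4}])

```text
clock: 16.95
ee_pos: [0.5291, 0.0942, 0.087]
tcp_rot: [0.681, 0.732, -0.0, -0.0]
wrist_force: [0.6, -0.6, -0.7]
grip_width: 0.0457
grasp_force: 61.7
```

>>> move_arm(rows=[{"x":0,"y":0,"z":0.4,"twist":0,"gripper":0.4},{"x":0,"y":0,"z":0.4,"twist":0,"gripper":0.4},{"x":0,"y":0,"z":0.3,"twist":0,"gripper":0.4},{"x":0,"y":0,"z":0,"twist":0,"gripper":0.4},{"x":0,"y":0,"z":0,"twist":0,"gripper":0.4}])

```text
clock: 17.45
ee_pos: [0.5292, 0.0943, 0.0762]
tcp_rot: [0.681, 0.732, -0.0, -0.0]
wrist_force: [0.2, 0.2, -0.7]
grip_width: 0.0463
grasp_force: 61.7
```

>>> move_arm(rows=[{"x":0,"y":0,"z":0.3,"twist":0,"gripper":0.4},{"x":0,"y":0,"z":0.3,"twist":0,"gripper":0.4},{"x":0,"y":0,"z":0.1,"twist":0,"gripper":0.4},{"x":0,"y":0,"z":0,"twist":0,"gripper":0.4},{"x":0,"y":0,"z":0,"twist":0,"gripper":0.4}])

```text
clock: 17.95
ee_pos: [0.5292, 0.0942, 0.0693]
tcp_rot: [0.681, 0.732, -0.0, -0.0]
wrist_force: [0.4, -0.5, 0.0]
grip_width: 0.0462
grasp_force: 61.7
```

>>> move_arm(rows=[{"x":0,"y":0,"z":0.1,"twist":0,"gripper":0.4},{"x":0,"y":0,"z":0,"twist":0,"gripper":0.4}])

```text
clock: 18.15
ee_pos: [0.5292, 0.0942, 0.0683]
tcp_rot: [0.681, 0.732, -0.0, -0.0]
wrist_force: [0.3, 0.7, -0.1]
grip_width: 0.0463
grasp_force: 61.7
```

>>> move_arm(rows=[{"x":0,"y":0,"z":0.1,"twist":0,"gripper":0.4},{"x":0,"y":0,"z":0,"twist":0,"gripper":0.4}])

```text
clock: 18.35
ee_pos: [0.5293, 0.0942, 0.0677]
tcp_rot: [0.681, 0.732, 0.0, 0.0]
wrist_force: [-1.1, -0.5, 3.7]
grip_width: 0.0461
grasp_force: 62.2
```

Contact came at the predicted height (TCP 0.0677). I'll release it gently, rise straight up and check.

>>> move_arm(rows=[{"x":0,"y":0,"z":0,"twist":0,"gripper":0.6},{"x":0,"y":0,"z":0,"twist":0,"gripper":0.75},{"x":0,"y":0,"z":0,"twist":0,"gripper":0.9},{"x":0,"y":0,"z":0,"twist":0,"gripper":0.9},{"x":0,"y":0,"z":0,"twist":0,"gripper":0.9}])

```text
clock: 18.85
ee_pos: [0.5292, 0.0942, 0.0672]
tcp_rot: [0.681, 0.732, -0.0, -0.0]
wrist_force: [0.4, 0.1, 1.0]
grip_width: 0.0769
grasp_force: 0.0
```

>>> move_arm(rows=[{"x":0,"y":0,"z":-2,"twist":0,"gripper":1},{"x":0,"y":0,"z":-3,"twist":0,"gripper":1},{"x":0,"y":0,"z":-4,"twist":0,"gripper":1},{"x":-3,"y":0,"z":-1,"twist":0,"gripper":1},{"x":-4,"y":0,"z":0,"twist":0,"gripper":1},{"x":-4,"y":0,"z":0,"twist":0,"gripper":1},{"x":-3,"y":0,"z":0,"twist":0,"gripper":1},{"x":0,"y":0,"z":0,"twist":0,"gripper":1}])

```text
clock: 19.65
ee_pos: [0.5405, -0.0491, 0.1675]
tcp_rot: [0.682, 0.731, 0.0, 0.001]
wrist_force: [-0.3, 1.3, -1.7]
grip_width: 0.0853
grasp_force: 0.0
```

```bash
python3 -c "
from stack import *
pk(.062,.0785,'top')
im,d,K,E=shot('top');P=cloud(d,K,E)
q=P.reshape(-1,3);q=q[(np.hypot(q[:,0]-.604,q[:,1]+.202)<.035)&(q[:,2]>.006)&(q[:,2]<.014)];print(len(q),cv2.minEnclosingCircle((q[:,:2]*1e3).astype(np.float32)))
to(.6044,-.2021,.1,.073)"; ls pics
```

```text
scene (402, array([0.5303, 0.0952]), 47.9, array([0.5314, 0.095 , 0.0735]), np.float64(0.0737))
plane slope, z [ 0.004 -0.013  0.074]
top (683, array([0.5305, 0.0953]), 47.9, array([0.5291, 0.095 , 0.0727]), np.float64(0.0728))
plane slope, z [0.001 0.    0.073]
529 ((608.4886474609375, -203.78875732421875), 30.063291549682617)
clock 19.80 tcp [ 0.5389 -0.0449  0.1671] yaw 4.15 tilt [-0.001  0.001 -1.   ] | tool shift cm [-16.15   5.4    6.69] twist deg -0.0
crop1.png
crop2.png
s2.png
s3.png
scene1.png
top1.png
top1975.png
```

>>> move_arm(rows=[{"x":-4,"y":1.35,"z":0,"twist":0,"gripper":1},{"x":-4,"y":1.35,"z":0,"twist":0,"gripper":1},{"x":-4,"y":1.35,"z":1,"twist":0,"gripper":0.7},{"x":-4,"y":1.35,"z":2,"twist":0,"gripper":0.7},{"x":0,"y":0,"z":3,"twist":0,"gripper":0.7},{"x":0,"y":0,"z":2,"twist":0,"gripper":0.7},{"x":0,"y":0,"z":0,"twist":0,"gripper":0.7},{"x":0,"y":0,"z":0,"twist":0,"gripper":0.7}])

```text
clock: 20.6
ee_pos: [0.605, -0.1995, 0.0872]
tcp_rot: [0.68, 0.733, -0.0, -0.001]
wrist_force: [-0.3, 0.7, 0.4]
grip_width: 0.0597
grasp_force: 0.0
```

```bash
python3 -c "
from h import *
shot('top');shot('top');shot('top')
to(.6045,-.2021,.013,.073)"
```

```text
clock 20.75 tcp [ 0.606  -0.2006  0.0889] yaw 4.25 tilt [ 0.003 -0.001 -1.   ] | tool shift cm [-0.12 -0.18  7.59] twist deg 0.1
```

>>> move_arm(rows=[{"x":-0.12,"y":-0.15,"z":2,"twist":0,"gripper":0.7},{"x":0,"y":0,"z":2,"twist":0,"gripper":0.7},{"x":0,"y":0,"z":0.5,"twist":0,"gripper":0.7},{"x":0,"y":0,"z":0,"twist":0,"gripper":0.7},{"x":0,"y":0,"z":0,"twist":0,"gripper":0.7},{"x":0,"y":0,"z":0,"twist":0,"gripper":0.7}])

```text
clock: 21.35
ee_pos: [0.6044, -0.2027, 0.0436]
tcp_rot: [0.681, 0.732, 0.0, 0.001]
wrist_force: [-0.0, -0.2, 0.7]
grip_width: 0.0596
grasp_force: 0.0
```

```bash
python3 -c "
from h import *
to(.6045,-.2021,.013,.073)"
```

```text
clock 21.35 tcp [ 0.6044 -0.2027  0.0436] yaw 4.19 tilt [ 0.002 -0.001 -1.   ] | tool shift cm [0.06 0.   3.06] twist deg 0.0
```

>>> move_arm(rows=[{"x":0.06,"y":0,"z":1.5,"twist":0,"gripper":0.7},{"x":0,"y":0,"z":1,"twist":0,"gripper":0.7},{"x":0,"y":0,"z":0.5,"twist":0,"gripper":0.7},{"x":0,"y":0,"z":0,"twist":0,"gripper":0.7},{"x":0,"y":0,"z":0,"twist":0,"gripper":0.35},{"x":0,"y":0,"z":0,"twist":0,"gripper":0.35},{"x":0,"y":0,"z":0,"twist":0,"gripper":0},{"x":0,"y":0,"z":0,"twist":0,"gripper":0}])

```text
clock: 22.15
ee_pos: [0.6038, -0.2019, 0.013]
tcp_rot: [0.681, 0.732, 0.0, 0.001]
wrist_force: [-0.1, -0.3, 2.0]
grip_width: 0.0152
grasp_force: 58.5
```

>>> move_arm(rows=[{"x":0,"y":0,"z":0,"twist":0,"gripper":0},{"x":0,"y":0,"z":0,"twist":0,"gripper":0},{"x":0,"y":0,"z":0,"twist":0,"gripper":0},{"x":0,"y":0,"z":0,"twist":0,"gripper":0}])

```text
clock: 22.55
ee_pos: [0.6038, -0.2019, 0.0129]
tcp_rot: [0.681, 0.732, 0.0, 0.0]
wrist_force: [-0.4, 0.7, 5.5]
grip_width: 0.0149
grasp_force: 58.8
```

>>> move_arm(rows=[{"x":0,"y":0,"z":-0.5,"twist":0,"gripper":0},{"x":0,"y":0,"z":-1.5,"twist":0,"gripper":0},{"x":0,"y":0,"z":-4,"twist":0,"gripper":0},{"x":0,"y":0,"z":-4,"twist":0,"gripper":0},{"x":0,"y":0,"z":-3,"twist":0,"gripper":0},{"x":0,"y":0,"z":-2,"twist":0,"gripper":0},{"x":0,"y":0,"z":0,"twist":0,"gripper":0},{"x":0,"y":0,"z":0,"twist":0,"gripper":0}])

```text
clock: 23.35
ee_pos: [0.6031, -0.2015, 0.1625]
tcp_rot: [0.681, 0.732, 0.0, 0.0]
wrist_force: [0.2, -0.2, -1.2]
grip_width: 0.0148
grasp_force: 58.7
```

```bash
python3 -c "
from held import *
to(.5297,.0955,.145,.073)
held(-.009,.004)"
```

```text
clock 23.35 tcp [ 0.6031 -0.2015  0.1625] yaw 4.18 tilt [ 0. -0. -1.] | tool shift cm [30.16 -5.16  1.75] twist deg -0.0
scene 366 slope [-0.035  0.001] z-tcp -0.0029 centre-tcp [ 0.0018 -0.0006] rms 0.0004
top 61 slope [-0.087  0.031] z-tcp -0.0062 centre-tcp [0.0092 0.0011] rms 0.0021
```

>>> move_arm(rows=[{"x":2,"y":-0.3,"z":0,"twist":0,"gripper":0},{"x":4,"y":-0.7,"z":0,"twist":0,"gripper":0},{"x":4.6,"y":-0.8,"z":0,"twist":0,"gripper":0},{"x":4.6,"y":-0.8,"z":0,"twist":0,"gripper":0},{"x":4.6,"y":-0.8,"z":0,"twist":0,"gripper":0},{"x":4.6,"y":-0.8,"z":0,"twist":0,"gripper":0},{"x":3.6,"y":-0.6,"z":0,"twist":0,"gripper":0},{"x":2.1,"y":-0.4,"z":1,"twist":0,"gripper":0}])

```text
clock: 24.25
ee_pos: [0.5275, 0.0984, 0.152]
tcp_rot: [0.68, 0.733, -0.0, -0.001]
wrist_force: [0.4, -0.8, -1.3]
grip_width: 0.0154
grasp_force: 58.7
```

>>> move_arm(rows=[{"x":0,"y":0,"z":2,"twist":0,"gripper":0},{"x":0,"y":0,"z":1,"twist":0,"gripper":0},{"x":0,"y":0,"z":0,"twist":0,"gripper":0},{"x":0,"y":0,"z":0,"twist":0,"gripper":0},{"x":0,"y":0,"z":0,"twist":0,"gripper":0}])

```text
clock: 24.75
ee_pos: [0.5303, 0.0942, 0.1227]
tcp_rot: [0.681, 0.732, 0.0, 0.0]
wrist_force: [-0.4, 0.1, -1.8]
grip_width: 0.0152
grasp_force: 58.7
```

```bash
python3 -c "
from held import *
held(-.006,.001)
to(.5297,.0955,.1,.073)"
```

```text
scene 260 slope [-0.005 -0.009] z-tcp -0.003 centre-tcp [ 0.002 -0.001] rms 0.0005
top 307 slope [ 0.005 -0.007] z-tcp -0.0036 centre-tcp [ 0.0022 -0.0003] rms 0.0006
clock 24.85 tcp [0.5303 0.0942 0.1229] yaw 4.13 tilt [ 0.001 -0.    -1.   ] | tool shift cm [ 0.14 -0.06  2.29] twist deg -0.1
```

>>> move_arm(rows=[{"x":0.15,"y":-0.09,"z":1,"twist":0,"gripper":0},{"x":0,"y":0,"z":1,"twist":0,"gripper":0},{"x":0,"y":0,"z":0.8,"twist":0,"gripper":0},{"x":0,"y":0,"z":0,"twist":0,"gripper":0},{"x":0,"y":0,"z":0,"twist":0,"gripper":0}])

```text
clock: 25.35
ee_pos: [0.5284, 0.0961, 0.0937]
tcp_rot: [0.681, 0.732, -0.0, -0.0]
wrist_force: [0.5, 0.1, -1.6]
grip_width: 0.0152
grasp_force: 58.7
```

>>> move_arm(rows=[{"x":0,"y":0,"z":0.2,"twist":0,"gripper":0},{"x":0,"y":0,"z":0.2,"twist":0,"gripper":0},{"x":0,"y":0,"z":0.2,"twist":0,"gripper":0},{"x":0,"y":0,"z":0,"twist":0,"gripper":0},{"x":0,"y":0,"z":0,"twist":0,"gripper":0}])

```text
clock: 25.85
ee_pos: [0.5287, 0.0961, 0.0883]
tcp_rot: [0.681, 0.732, 0.0, 0.0]
wrist_force: [-1.2, -0.6, -0.4]
grip_width: 0.0147
grasp_force: 58.7
```

>>> move_arm(rows=[{"x":0,"y":0.05,"z":0.1,"twist":0,"gripper":0},{"x":0,"y":0,"z":0,"twist":0,"gripper":0}])

```text
clock: 26.05
ee_pos: [0.5293, 0.0961, 0.0873]
tcp_rot: [0.681, 0.732, 0.0, 0.0]
wrist_force: [0.4, 0.9, -1.7]
grip_width: 0.0148
grasp_force: 58.7
```

>>> move_arm(rows=[{"x":0,"y":0,"z":0.1,"twist":0,"gripper":0},{"x":0,"y":0,"z":0,"twist":0,"gripper":0}])

```text
clock: 26.25
ee_pos: [0.5291, 0.0961, 0.0862]
tcp_rot: [0.681, 0.732, -0.0, -0.0]
wrist_force: [-0.0, -0.6, -0.6]
grip_width: 0.015
grasp_force: 58.7
```

>>> move_arm(rows=[{"x":0,"y":0,"z":0.1,"twist":0,"gripper":0},{"x":0,"y":0,"z":0,"twist":0,"gripper":0}])

```text
clock: 26.45
ee_pos: [0.5291, 0.0961, 0.0852]
tcp_rot: [0.681, 0.732, -0.0, -0.0]
wrist_force: [0.4, 0.6, -1.5]
grip_width: 0.0154
grasp_force: 58.7
```

>>> move_arm(rows=[{"x":0,"y":0,"z":0.05,"twist":0,"gripper":0},{"x":0,"y":0,"z":0,"twist":0,"gripper":0}])

```text
clock: 26.65
ee_pos: [0.5292, 0.0962, 0.0849]
tcp_rot: [0.681, 0.732, 0.0, 0.0]
wrist_force: [-0.4, -1.7, -0.4]
grip_width: 0.0154
grasp_force: 58.8
```

>>> move_arm(rows=[{"x":0,"y":0,"z":0.05,"twist":0,"gripper":0},{"x":0,"y":0,"z":0,"twist":0,"gripper":0},{"x":0,"y":0,"z":0,"twist":0,"gripper":0}])

```text
clock: 26.95
ee_pos: [0.5292, 0.0961, 0.0848]
tcp_rot: [0.681, 0.732, 0.0, 0.0]
wrist_force: [-0.7, 0.4, 6.5]
grip_width: 0.0151
grasp_force: 59.2
```

>>> move_arm(rows=[{"x":0,"y":0,"z":0,"twist":0,"gripper":0.25},{"x":0,"y":0,"z":0,"twist":0,"gripper":0.4},{"x":0,"y":0,"z":0,"twist":0,"gripper":0.5},{"x":0,"y":0,"z":0,"twist":0,"gripper":0.5},{"x":0,"y":0,"z":0,"twist":0,"gripper":0.5}])

```text
clock: 27.45
ee_pos: [0.5292, 0.0961, 0.0842]
tcp_rot: [0.681, 0.732, -0.0, -0.0]
wrist_force: [-0.1, 1.0, -0.8]
grip_width: 0.0426
grasp_force: 0.0
```

>>> move_arm(rows=[{"x":0,"y":0,"z":-1,"twist":0,"gripper":0.7},{"x":0,"y":0,"z":-3,"twist":0,"gripper":0.7},{"x":0,"y":0,"z":-3,"twist":0,"gripper":0.7},{"x":-2.5,"y":0,"z":0,"twist":0,"gripper":0.7},{"x":-4,"y":0,"z":0,"twist":0,"gripper":0.7},{"x":-3,"y":0,"z":0,"twist":0,"gripper":0.7},{"x":-1,"y":0,"z":0,"twist":0,"gripper":0.7},{"x":0,"y":0,"z":0,"twist":0,"gripper":0.7}])

```text
clock: 28.25
ee_pos: [0.5371, -0.0097, 0.1548]
tcp_rot: [0.682, 0.732, 0.0, 0.0]
wrist_force: [0.3, -0.1, 0.3]
grip_width: 0.06
grasp_force: 0.0
```

```bash
python3 -c "
from stack import *
pk(.077,.0845,'top')
for n in('scene','top'):
    im,d,K,E=shot(n);P=cloud(d,K,E);print(n,'port',fit(P,(.5303,.0955),.09,.105,.02),np.array(fit(P,(.5303,.0952),.077,.0845,.02)[3]))
to(.5378,-.0088,.12,.073)"; ls pics
```

```text
scene (280, array([0.5303, 0.0952]), 47.9, array([0.5338, 0.0932, 0.0819]), np.float64(0.082))
plane slope, z [ 0.015 -0.004  0.082]
top (91, array([0.5216, 0.1128]), 23.6, array([0.5217, 0.1105, 0.0812]), np.float64(0.0812))
plane slope, z [-0.068 -0.033  0.081]
scene port (82, array([0.5327, 0.0956]), 21.7, array([0.5319, 0.0944, 0.0963]), np.float64(0.0967)) [0.5337 0.0931 0.082 ]
top port (9, array([0.5257, 0.0995]), 7.3, array([0.5256, 0.0995, 0.0964]), np.float64(0.0969)) [0.5233 0.1092 0.081 ]
clock 28.45 tcp [ 0.5364 -0.0073  0.1543] yaw 4.26 tilt [-0.001  0.001 -1.   ] | tool shift cm [-0.16  0.13  3.43] twist deg 0.1
crop1.png
crop2.png
s2.png
s3.png
scene1.png
top1.png
top1975.png
top2835.png
```

>>> move_arm(rows=[{"x":-0.1,"y":0.08,"z":2,"twist":0,"gripper":0.7},{"x":0,"y":0,"z":2,"twist":0,"gripper":0.7},{"x":0,"y":0,"z":1,"twist":0,"gripper":0.7},{"x":0,"y":0,"z":0,"twist":0,"gripper":0.7},{"x":0,"y":0,"z":0,"twist":0,"gripper":0.7},{"x":0,"y":0,"z":0,"twist":0,"gripper":0.7}])

```text
clock: 29.05
ee_pos: [0.5383, -0.0094, 0.1051]
tcp_rot: [0.681, 0.733, 0.0, 0.001]
wrist_force: [-0.7, -0.1, 0.2]
grip_width: 0.0595
grasp_force: 0.0
```

```bash
python3 -c "
from h import *
to(.5375,-.009,.074,.073)"
```

```text
clock 29.05 tcp [ 0.5383 -0.0094  0.1051] yaw 4.21 tilt [ 0.001 -0.    -1.   ] | tool shift cm [ 0.04 -0.08  3.11] twist deg 0.0
```

>>> move_arm(rows=[{"x":0.03,"y":-0.07,"z":1,"twist":0,"gripper":0.7},{"x":0,"y":0,"z":1,"twist":0,"gripper":0.7},{"x":0,"y":0,"z":1,"twist":0,"gripper":0.7},{"x":0,"y":0,"z":0,"twist":0,"gripper":0.7},{"x":0,"y":0,"z":0,"twist":0,"gripper":0.4},{"x":0,"y":0,"z":0,"twist":0,"gripper":0.4},{"x":0,"y":0,"z":0,"twist":0,"gripper":0.4},{"x":0,"y":0,"z":0,"twist":0,"gripper":0.35}])

```text
clock: 29.85
ee_pos: [0.5369, -0.0093, 0.0746]
tcp_rot: [0.681, 0.732, -0.0, 0.0]
wrist_force: [-0.9, 0.3, -0.2]
grip_width: 0.0296
grasp_force: 0.0
```

>>> move_arm(rows=[{"x":0,"y":0,"z":0,"twist":0,"gripper":0},{"x":0,"y":0,"z":0,"twist":0,"gripper":0},{"x":0,"y":0,"z":0,"twist":0,"gripper":0},{"x":0,"y":0,"z":0,"twist":0,"gripper":0}])

```text
clock: 30.25
ee_pos: [0.5361, -0.0093, 0.0749]
tcp_rot: [0.681, 0.733, -0.001, -0.001]
wrist_force: [-2.2, -1.1, 5.8]
grip_width: 0.0261
grasp_force: 58.8
```

>>> move_arm(rows=[{"x":0,"y":0,"z":-0.3,"twist":0,"gripper":0},{"x":0,"y":0,"z":-0.3,"twist":0,"gripper":0},{"x":0,"y":0,"z":-0.3,"twist":0,"gripper":0},{"x":0,"y":0,"z":-0.3,"twist":0,"gripper":0},{"x":0,"y":0,"z":0,"twist":0,"gripper":0},{"x":0,"y":0,"z":0,"twist":0,"gripper":0}])

```text
clock: 30.85
ee_pos: [0.536, -0.0093, 0.0858]
tcp_rot: [0.681, 0.733, -0.001, -0.001]
wrist_force: [-1.3, -2.8, -12.0]
grip_width: 0.026
grasp_force: 59.6
```

>>> move_arm(rows=[{"x":0,"y":0,"z":-0.1,"twist":0,"gripper":0},{"x":0,"y":0,"z":-0.1,"twist":0,"gripper":0},{"x":0,"y":0,"z":0,"twist":0,"gripper":0},{"x":0,"y":0,"z":0,"twist":0,"gripper":0}])

```text
clock: 31.25
ee_pos: [0.5361, -0.0092, 0.088]
tcp_rot: [0.681, 0.733, -0.001, -0.001]
wrist_force: [-3.4, -3.0, -12.0]
grip_width: 0.0257
grasp_force: 59.6
```

>>> move_arm(rows=[{"x":0,"y":0,"z":-0.1,"twist":0,"gripper":0},{"x":0,"y":0,"z":0,"twist":0,"gripper":0},{"x":0,"y":0,"z":0,"twist":0,"gripper":0}])

```text
clock: 31.55
ee_pos: [0.5361, -0.0092, 0.0891]
tcp_rot: [0.681, 0.732, -0.001, -0.001]
wrist_force: [-3.4, -3.7, -13.7]
grip_width: 0.0261
grasp_force: 60.0
```

```bash
python3 -c "
from stack import *
for n in('scene','top'):
    im,d,K,E=shot(n);P=cloud(d,K,E)
    print(n,'port',fit(P,(.5303,.0955),.09,.105,.02),'disc',fit(P,(.5303,.0952),.077,.0845,.02),'knob',fit(P,(.5375,-.009),.085,.118,.013))
    if n=='scene': cv2.imwrite('pics/fin.png',cv2.resize(im[120:260,370:530],None,fx=4,fy=4,interpolation=2))
s=state();print(s['ee_pos'],s['wrist_force'],s['grasp_force'])"
```

```text
scene port (83, array([0.5305, 0.0957]), 19.6, array([0.5319, 0.0945, 0.096 ]), np.float64(0.0965)) disc (171, array([0.5305, 0.0952]), 39.6, array([0.5335, 0.0932, 0.082 ]), np.float64(0.0821)) knob (43, array([ 0.5359, -0.0146]), 21.5, array([ 0.5368, -0.0176,  0.1074]), np.float64(0.1094))
top port (19, array([0.5259, 0.0963]), 11.9, array([0.5246, 0.0962, 0.0962]), np.float64(0.0964)) disc (164, array([0.5256, 0.0965]), 38.0, array([0.5191, 0.0971, 0.081 ]), np.float64(0.0809)) knob None
[ 0.53610997 -0.00922443  0.08910413] [ -3.6110579   -3.57418757 -13.88713416] 60.042078495025635
```

View pics/fin.png

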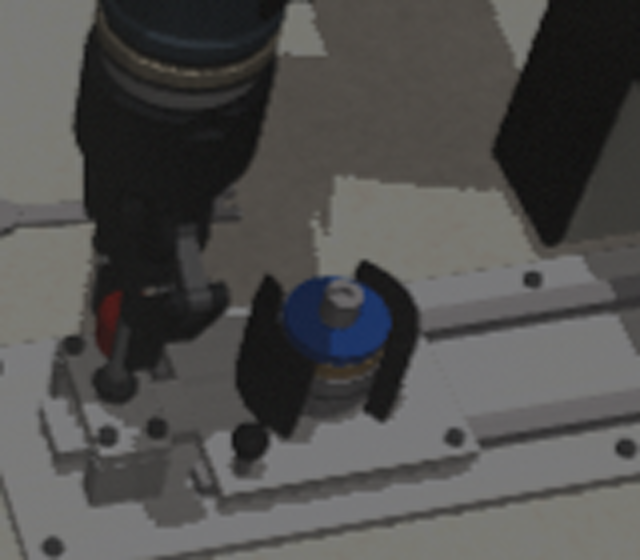

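The stack sits flat in the nest, with the blue disc at (337,315) and its port up. The held red knob, at (108,320), has risen 14 mm (top 0.1094 against 0.0951 before). I'll hold briefly, then hand in.

>>> move_arm(rows=[{"x":0,"y":0,"z":0,"twist":0,"gripper":0},{"x":0,"y":0,"z":0,"twist":0,"gripper":0},{"x":0,"y":0,"z":0,"twist":0,"gripper":0},{"x":0,"y":0,"z":0,"twist":0,"gripper":0},{"x":0,"y":0,"z":0,"twist":0,"gripper":0}])

```text
clock: 32.15
ee_pos: [0.5361, -0.0092, 0.0891]
tcp_rot: [0.681, 0.732, -0.001, -0.001]
wrist_force: [-3.4, -4.3, -12.8]
grip_width: 0.0263
grasp_force: 60.0
```

```bash
python3 -c "
from h import *
print(state()['ee_pos'],state()['wrist_force']); print(manip.close_job())"
```

```text
[ 0.53612041 -0.00923344  0.08910593] [ -3.40735009  -4.33532302 -12.75772974]
the job is handed in; nothing more can be done
None
```

The filter is stacked flat in the nest (body, spacer, then blue disc with its port up), the arm is holding the red plunger about 14 mm up, and I've handed the job in at about 32 s; no verdict came back.

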